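# Turn the leaf of the thread shade-card book

### The job

The thread shade-card book lies open with one stiff leaf half raised over its right-hand page, and a squat cone of thread stands in the way on the bare left-hand page. First push the cone off the book with a fingertip so that it stands upright on the table, then push the leaf over the spine until it lies flat on the left-hand page, and finish clear of everything. Do it gently, without flinging the leaf, leaning hard on the book, knocking over or lifting the cone, or disturbing the other things on the table.

Things in the scene. Friction and masses are not known exactly. Their poses are not given: they have to be found in the camera images.
- book: open shade-card book, fixed; origin on the table under the middle of the spine; x along the spine (away from the robot at yaw 0), y towards the bare left-hand page, z up. Grey cover 180 (x) by 310 mm (y), 3 mm thick; a white page block each side, 170 mm along x, |y| 14 to 152 mm, top 8 mm above the table. The right-hand page (y < 0), under the leaf, carries thread samples
- spine (a point): middle of the metal spine bar, on the leaf's hinge axis, 11 mm above the table; the bar is 14 mm dia (top 18 mm above the table), 170 mm long, along the book's x
- leaf (a joint): angle of the leaf about the spine axis: 0 = flat on the right-hand page (book -y), 1.57 = straight up, 3.14 = flat on the left-hand page (book +y), its stop. Starts at 0.6 to 1.1. The hinge is stiff (friction 0.16 N m): the leaf stays at any angle and must be pushed all the way down; 1 to 3 N at the free edge moves it
- leaf_edge (a point): middle of the free edge of the leaf, 142 mm from the spine axis, moving with it. The leaf is a white rigid board with thread samples on both faces, 150 mm along the spine, 4 mm thick, 80 to 160 g
- spool: the squat cone of navy thread standing upright on the left-hand page at the start; origin at the centre of its underside (8 mm above the table at the start), z up its axis. 68 mm diameter at the foot, tapering to 50 mm at the top, 62 mm high, 85 to 160 g. Push it low, near its foot. The table is clear to the left of the book to about 280 mm from the spine
- spare_spool: a squat navy thread cone like the one on the page (68 dia x 62 mm), standing on the table beyond the far end of the book; origin at the centre of its underside
- cone_a: a taller grey thread cone (60 dia x 105 mm) standing beyond the far end of the book; origin at the centre of its underside
- cone_b: a taller cream thread cone (60 dia x 105 mm) standing beyond the far end of the book, to the right; origin at the centre of its underside
- bottle: water bottle (64 dia x 200 mm), standing to the right of the book; origin at the centre of its underside
- calculator: black desk calculator (150 x 90 x 14 mm), lying to the left of the book, its origin about 340 to 380 mm from the spine; origin at the centre of its underside
- card_box: small white box of cards (90 x 60 x 50 mm) to the right of the book; origin at the centre of its underside
Mind the look-alikes: they are no part of the job. Leave any orange look-alike of the spool alone.

How it is judged:
On the way, in this order (a step that is already met when the one before it is completed fails the run):
1. the cone of thread stands upright on the table, off the book, while the leaf has not yet been turned past upright (height (world z) of spool below 0.005 m and angle between spool's own z axis and vertical below 0.12 rad and value of joint leaf below 1.6 rad), for 0.2 s.
2. the leaf lies flat on the left-hand page (value of joint leaf above 3.04 rad), for 0.2 s.
At the end, for the whole second after the job is handed in: The leaf lies on the left-hand page within 0.1 rad of flat (joint above 3.04) and at rest; the cone stands upright (within 0.12 rad) and still on the table, off the book (height (world z) of spool below 0.005 m and angle between spool's own z axis and vertical below 0.12 rad and value of joint leaf above 3.04 rad and velocity of joint leaf below 0.05 rad/s and linear speed of spool below 0.02 m/s); the robot touches nothing.
It fails at once if the cone is lifted (underside centre more than 35 mm above the table) (height (world z) of spool above 0.035 m).
It fails at once if the cone is tipped over (more than 0.8 rad) (angle between spool's own z axis and vertical above 0.8 rad).
It fails at once if the leaf is flung (faster than 5 rad/s) (velocity of joint leaf above 5 rad/s).
It fails at once if the fingers pinch or press the book, its leaf or the cone with more than 35 N (contact force between the fingers and book above 35 N or contact force between the fingers and spool above 35 N).
It fails at once if another thing on the table is moved more than 30 mm (distance of any of spare_spool, cone_a, cone_b, bottle, calculator, card_box from where it was at the start of the episode above 0.03 m).
It also fails if it takes over 64 s, if anything falls off the work surface, if the arm or the gripper's body presses on something with over 40 N, if the wrist force passes 120 N, or if a joint passes its speed limit or range.

### The arm

A 7-joint arm with a two-finger parallel gripper is mounted at the origin on the work surface. World frame = base frame: x ahead of the robot, y to its left, z up, the work surface at z = 0. Lengths are in m, angles in rad, forces in N, time in s.
With the tool pointing down it reaches from about 0.4 to 0.85 m from the base axis. Payload 10.4 kg.
Tool frame: the origin (TCP) lies at the centre of the arm's flange, where the gripper is bolted on; the fingertips stand 173 mm ahead of it and the grasp point (between the pads) lies 155 mm ahead of it (manip.nose_length is the distance from the TCP to the fingertips, in m); z points along the fingers, x is the direction in which the jaws open and shut, and the axes are right-handed (so a half turn about z gives the same grasp; the last joint's range is limited). The gripper opens to 85 mm and grips with 20 to 120 N. Pads are 22 mm wide; open, the fingers measure 114 mm over their backs; the gripper's body (76 mm by 85 mm) begins 54 mm behind the grasp point. The pads swing forward as they close: fully open they stand 13 mm farther back than shut.
Start: joints at [1.224, 0.332, -0.065, 1.46, 0.022, 1.35, -0.088], TCP at [0.199, -0.593, 0.405] pointing down, gripper open.
Joint ranges: [-2.6, 2.6], [-0.5, 2.12], [-1.47, 1.34], [0.16, 2.42], [-1.27, 4.41], [0.06, 2.06], [-2.6, 2.6]. Speed limits (rad/s): [2.22, 2.22, 2.79, 2.79, 3.14, 3.14, 3.14].

### API

Orientations are given as a unit quaternion [x, y, z, w].
In Python, from workcell import status, cams, order, manip gives the robot as it stands.
- The arm moves only by the tool servo_tool, never from a script. Its argument "motion" is a list that holds one entry, the list of rows, each a list of 6 numbers: the shift along the tool's x, y, z in units of 50 mm (1.0 is 50 mm), then the turn, a rotation vector about the tool's x, y, z in units of 5 degrees (1.0 is 5 degrees). In form: [[[x, y, z, ax, ay, az], ...]]. A call has 1 to 12 rows; each row shifts and turns the pose as measured when the row begins, along the tool's axes as they then stand; what a row does not reach is not made up. A row lasts 1/10 s, in which the tool goes at most 50 mm and 8.59 degrees, less where a joint would pass 70% of its speed; a pose out of reach is approached as far as the arm can. A call is refused whole if a number of a shift passes 1 or a number of a turn 1, either way. A call with a gripper value outside its range is refused whole. "jaw" is the closure in counts, from 0 (fully open) to 255 (shut), set as the call begins (left out, the last holds). The fingers move at their own pace and stop on an object; "force" is the grip in N (left out, the last holds). Time passes only in rows, so rows that do not move let the fingers close. It gives the time, the measured TCP pose, the force and the opening at its end, in the units of the state.
- status.get_obs(): the state, without advancing time (a new reading comes with each control period).
- cams.camera(name): name is "scene" or "top" or "wrist"; returns a dict with "color" (420x560x3 uint8, red, green, blue), "vertical_fov" (degrees; the focal length in pixels is half the picture's height over the tangent of half this angle, whatever the lens; pixels are square), "cx", "cy" (the principal point, pixels), "extrinsics" (4x4, takes a point from camera to world coordinates). Camera axes: x right, y down, z forward; pixel columns grow to the right and rows downward; lengths in m; the calibration is good to about 2 mm. A picture is of the moment at which its call begins. There is no depth.
- order.hand_in(): hands the job in, once; it reports no verdict.
The state is a dict: "clock": time; "joint_pos": joint angles; "joint_velocities": joint speeds; "tau": joint torques, N m; "position": TCP position; "ee_rot": TCP orientation; "ft_force": force on the tool from outside, world axes, zero at the start; "torque": the same for the moment, N m; "grip_width": opening from 0.0 (shut) to 1.0 (fully open).
Only numpy, scipy, OpenCV 4.12 (cv2) and the standard library are available. Lean on these libraries where they do the work, as an engineer would, in place of code of your own. Each camera call takes 0.05 s, during which the arm holds its last target.

## Working session

There is one attempt and no reset: what is moved stays moved. The work goes in short steps, Python scripts to look and compute and a tool call to move; the robot and the scene stay as the last step left them, time stands still between calls to the robot, and variables do not carry over. Pictures are saved under pics/ and viewed, and the job is handed in when it is done.

Besides the shell and the picture viewer there is one more tool, called after ">>>" as a command line: name --argument value ..., lists and objects as JSON in quotes. servo_tool: Moves the arm, as the interface text tells. Its arguments: {"type":"object","properties":{"motion":{"type":"array","items":{"type":"array","items":{"type":"array","items":{"type":"number"}}}},"jaw":{"type":"number"},"force":{"type":"number"}},"required":["motion"]}

```bash
mkdir -p pics
python3 - <<'E'
from workcell import status,cams,manip
import cv2
print(status.get_obs()); print(manip.nose_length)
for n in ["scene","top","wrist"]:
    c=cams.camera(n); cv2.imwrite(f"pics/{n}0.png",c["color"][:,:,::-1]); print(n,c["vertical_fov"],c["cx"],c["cy"],c["extrinsics"].round(4).tolist() if hasattr(c["extrinsics"],"round") else c["extrinsics"])
E
```

```text
{'clock': 0.0, 'joint_pos': array([ 1.22439593,  0.33290701, -0.06465872,  1.46096452,  0.02162876,
        1.34988339, -0.08851871]), 'joint_velocities': array([-0.00053761, -0.00073758,  0.0004699 ,  0.00150044,  0.00155515,
       -0.00234809, -0.00079878]), 'tau': array([ 1.18477997e-04, -6.25439644e+01,  4.94090316e-02, -3.91610777e+01,
        1.63959124e-02,  1.00249823e-02,  3.55108352e-05]), 'position': array([ 0.19879713, -0.59240752,  0.40388263]), 'ee_rot': array([ 8.11832082e-01, -5.83890514e-01, -6.25434419e-04, -3.82693761e-04]), 'ft_force': array([-0.62081192,  0.33388013, -0.53147495]), 'torque': array([-0.00503336,  0.01191988,  0.0118575 ]), 'grip_width': 0.9995643053812447}
0.1734
scene 48.8343114743661 285.86863723387825 206.67249513416675 [[-0.7427, 0.4181, -0.5231, 1.03], [0.6696, 0.4505, -0.5905, 0.636], [-0.0112, -0.7888, -0.6145, 0.6734], [0.0, 0.0, 0.0, 1.0]]
top 51.74502745000129 272.7650673009382 206.71887030881257 [[0.0175, -0.9887, 0.149, 0.2935], [-0.9996, -0.0207, -0.0201, 0.0358], [0.023, -0.1486, -0.9886, 1.0958], [0.0, 0.0, 0.0, 1.0]]
wrist 60.16571639046447 279.04105039203154 204.85217215445226 [[0.3179, -0.9036, -0.2873, 0.2715], [-0.9481, -0.3036, -0.0943, -0.5672], [-0.002, 0.3023, -0.9532, 0.3731], [0.0, 0.0, 0.0, 1.0]]
```

View pics/top0.png

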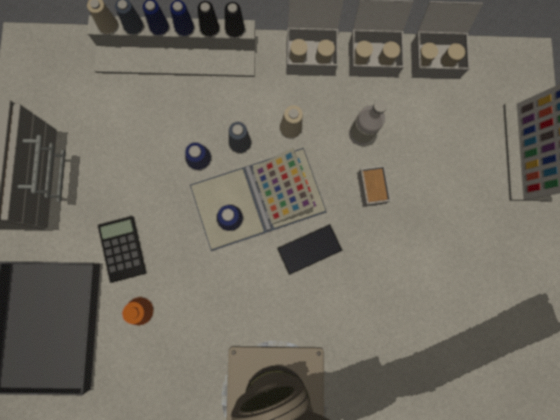

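View pics/scene0.png

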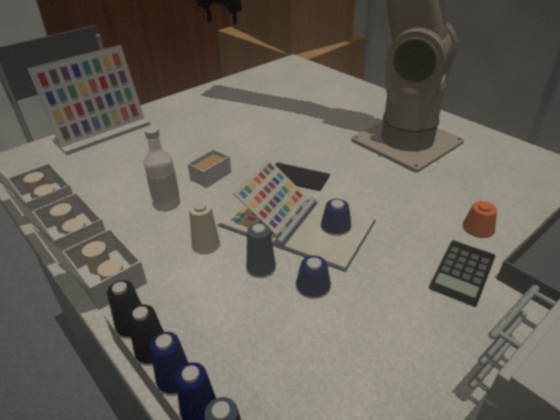

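The top view shows the book at about (258,198), with the navy cone on its bare left page at (230,217). The spare navy cone is beyond the far end at (197,155), and there is an orange one at (135,312). I'll enlarge the book to confirm and measure.

```bash
cat > h.py <<'E'
import numpy as np, cv2
from workcell import cams,status
def ray(c,u,v):
    f=c["color"].shape[0]/2/np.tan(np.radians(c["vertical_fov"])/2)
    E=np.array(c["extrinsics"]); d=E[:3,:3]@np.array([(u-c["cx"])/f,(v-c["cy"])/f,1.]); return E[:3,3],d/np.linalg.norm(d)
def onz(c,u,v,z):
    o,d=ray(c,u,v); return o+d*(z-o[2])/d[2]
def proj(c,p):
    f=c["color"].shape[0]/2/np.tan(np.radians(c["vertical_fov"])/2)
    E=np.array(c["extrinsics"]); q=E[:3,:3].T@(np.array(p)-E[:3,3]); return np.array([c["cx"]+f*q[0]/q[2],c["cy"]+f*q[1]/q[2]])
def crop(c,u0,v0,u1,v1,k,name):
    im=cv2.resize(c["color"][v0:v1,u0:u1,::-1],None,fx=k,fy=k,interpolation=cv2.INTER_CUBIC)
    im=np.clip(im.astype(float)*1.5,0,255).astype(np.uint8)
    cv2.imwrite(name,im)
E
python3 - <<'E'
from h import *
c=cams.camera("top"); crop(c,175,125,335,255,5,"pics/topc.png")
s=cams.camera("scene"); crop(s,210,150,390,300,4,"pics/scc.png")
for n,c in(("top",c),("scene",s)):
    h=cv2.cvtColor(c["color"],cv2.COLOR_RGB2HSV); m=cv2.inRange(h,(105,90,20),(135,255,200))
    nn,l,st,ce=cv2.connectedComponentsWithStats(m)
    for i in range(1,nn):
        if st[i,4]>60: print(n,st[i],ce[i].round(1))
E
```

```text
top [143   0  24  33 313] [154.7  17.7]
top [170   1  22  33 320] [181.   18.9]
top [186 144  20  19 136] [196.5 154.5]
top [543 155  13   9  73] [549.1 159. ]
top [218 206  21  20 173] [228.4 216.4]
scene [302 261  24  13  76] [312.7 267.9]
scene [ 149  332   65   88 2367] [181.  381.4]
```

View pics/topc.png

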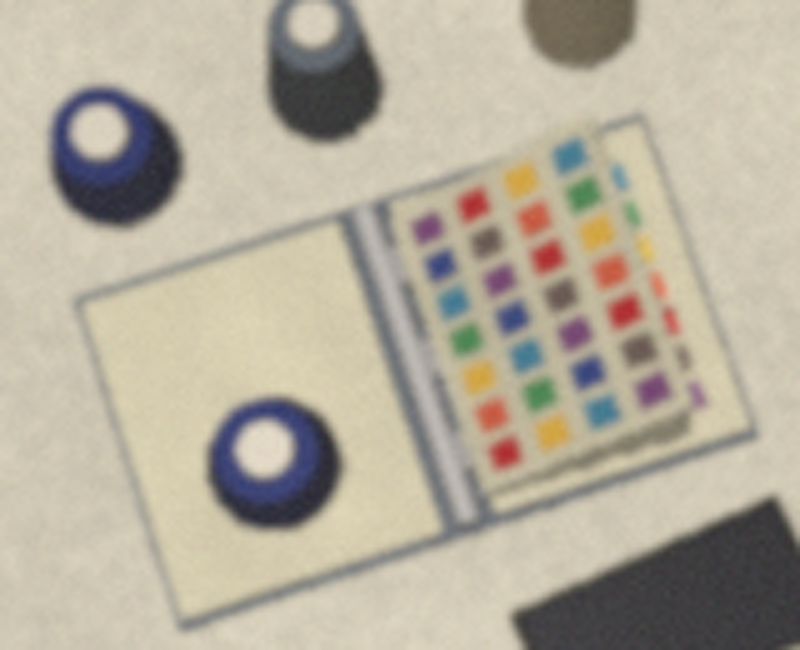

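View pics/scc.png

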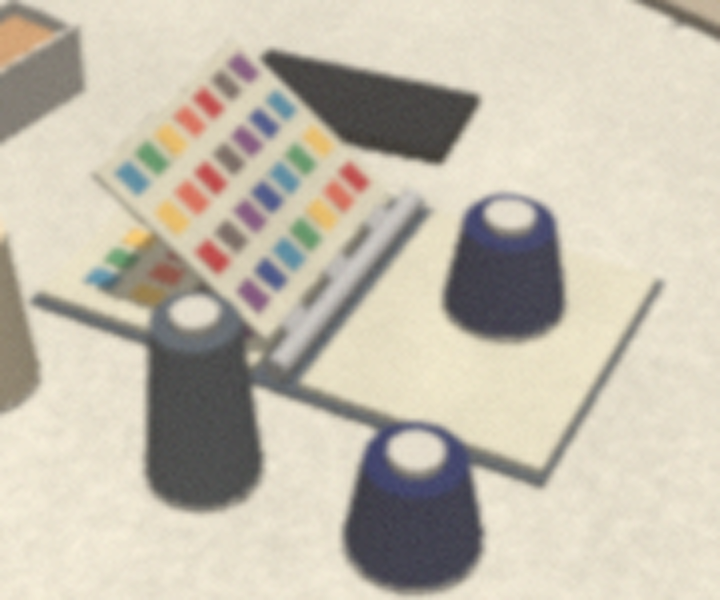

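The crop confirms it: the cone standing on the bare page (crop 275,465) is the one meant. The navy one at (115,155) stands off the book and is the spare. Next I'll compute the poses.

Run:
```python
from h import *
c=cams.camera("top"); s=cams.camera("scene")
T=lambda x,y:(175+(x+.5)/5-.5,125+(y+.5)/5-.5)
S=lambda x,y:(210+(x+.5)/4-.5,150+(y+.5)/4-.5)
P={k:onz(c,*T(*v),0.003) for k,v in dict(FL=(78,298),NL=(182,628),NR=(755,435),FR=(642,117)).items()}
for k,p in P.items(): print(k,p.round(4))
print("scene FL",onz(s,*S(543,484),.003).round(4),"NL",onz(s,*S(661,283),.003).round(4),"FR",onz(s,*S(35,299),.003).round(4))
cen=sum(P.values())/4
ey=(P['FL']+P['NL']-P['FR']-P['NR']); yaw=np.arctan2(-ey[0],ey[1]); ex=P['FL']-P['NL']+P['FR']-P['NR']
print("cen",cen,"yaw",np.degrees(yaw),np.degrees(np.arctan2(ex[1],ex[0])),np.linalg.norm(ey)/2,np.linalg.norm(ex)/2)
a=onz(c,*T(364,203),.018);b=onz(c,*T(467,522),.018);print("spine",a,b,(a+b)/2)
print("spool cap top",onz(c,*T(263,449),.070),"scene",onz(s,*S(510,216),.070))
print("spare",onz(c,*T(99,130),.062),onz(s,*S(416,451),.062),"cone_a",onz(c,*T(312,23),.105),onz(s,*S(195,312),.105))
print("foot",onz(c,*T(275,465),.02))
E=np.array([np.cos(yaw),np.sin(yaw)]);Y=np.array([-np.sin(yaw),np.cos(yaw)])
# leaf corners triangulate; crop top: far (598,122), near (690,412); scene far (95,176), near(235,42)
def tri(p,q):
    o1,d1=ray(c,*p);o2,d2=ray(s,*q);t=np.linalg.lstsq(np.c_[d1,-d2],o2-o1,rcond=None)[0];return (o1+t[0]*d1+o2+t[1]*d2)/2,np.linalg.norm(o1+t[0]*d1-o2-t[1]*d2)
for p,q in(((598,122),(95,176)),((690,412),(235,42))):
    x,g=tri(T(*p),S(*q)); r=x[:2]-cen[:2]; print("leaf",x.round(4),g.round(4),"book",r@E,r@Y,"ang",np.arctan2(x[2]-.011,-(r@Y)))
for k,(u,v,z) in dict(calcTL=(98,225,.014),calcTR=(133,216,.014),calcBR=(146,273,.014),calcBL=(110,281,.014),boxc=(374,186,.05),blk=(310,249,0),bottle=(378,107,.2),cb=(293,114,.105),orange=(133,311,.06)).items():
    x=onz(c,u,v,z);r=x[:2]-cen[:2];print(k,x.round(3),"book",(r@E).round(3),(r@Y).round(3))
for n,x in(("spool",onz(c,*T(263,449),.070)),("spare",onz(c,*T(99,130),.062))): r=x[:2]-cen[:2];print(n,r@E,r@Y)
```

```text
FL [0.5121 0.2261 0.003 ]
NL [0.3448 0.1665 0.003 ]
NR [ 0.4484 -0.1217  0.003 ]
FR [ 0.6148 -0.0626  0.003 ]
scene FL [0.5113 0.2272 0.003 ] NL [0.3453 0.1664 0.003 ] FR [ 0.6142 -0.0635  0.003 ]
cen [0.48001956 0.05208491 0.003     ] yaw 19.687063871398475 19.57458535846034 0.3063529992652334 0.1771035305456114
spine [0.56167176 0.08048958 0.018     ] [0.39941865 0.02481837 0.018     ] [0.4805452  0.05265398 0.018     ]
spool cap top [0.42730698 0.12327314 0.07      ] scene [0.42890567 0.12275228 0.07      ]
spare [0.58442787 0.20943125 0.062     ] [0.58456391 0.20887209 0.062     ] cone_a [0.62710233 0.10383825 0.105     ] [0.62740345 0.10227404 0.105     ]
foot [0.42589451 0.12128728 0.02      ]
leaf [ 0.5859 -0.0335  0.091 ] 0.0002 book 0.07085648613228125 -0.1162514243032015 ang 0.6025514752449351
leaf [ 0.447  -0.0792  0.0938] 0.0033 book -0.07534506371203799 -0.11245899628926508 ang 0.6347560012148152
calcTL [0.401 0.448 0.014] book 0.059 0.399
calcTR [0.426 0.363 0.014] book 0.054 0.311
calcBR [0.286 0.322 0.014] book -0.092 0.32
calcBL [0.265 0.408 0.014] book -0.083 0.408
boxc [ 0.508 -0.235  0.05 ] book -0.07 -0.28
blk [ 0.353 -0.082  0.   ] book -0.165 -0.084
bottle [ 0.653 -0.208  0.2  ] book 0.075 -0.303
cb [ 0.668 -0.029  0.105] book 0.15 -0.14
orange [0.198 0.335 0.06 ] book -0.17 0.361
spool -0.025649267892354406 0.08478499853104926
spare 0.151312553503701 0.11297556755414963
```

>>> servo_tool --motion '[[[-0.25, -0.85, 0, 0, 0, -1], [-0.25, -0.85, 0, 0, 0, -1], [-0.25, -0.85, 0, 0, 0, -1], [-0.25, -0.85, 0, 0, 0, -1], [-0.25, -0.85, 0, 0, 0, -1], [-0.25, -0.85, 0, 0, 0, -1], [-0.25, -0.85, 0, 0, 0, -1], [-0.25, -0.85, 0, 0, 0, -1], [-0.25, -0.85, 0, 0, 0, -1], [-0.25, -0.85, 0, 0, 0, -1], [-0.25, -0.85, 0, 0, 0, -1], [-0.25, -0.85, 0, 0, 0, -1]]]' --jaw 255 --force 30

```text
clock: 1.55
position: [0.4327, -0.1283, 0.4025]
ee_rot: [0.996, -0.085, -0.0, 0.002]
ft_force: [0.3, 0.8, 0.5]
grip_width: 0.001
```

```bash
cat >> h.py <<'E'
from scipy.spatial.transform import Rotation as Ro
CEN=np.array([.480,.052,0]);YAW=np.radians(19.6)
B=np.array([[np.cos(YAW),-np.sin(YAW),0],[np.sin(YAW),np.cos(YAW),0],[0,0,1]])
def tip():
    o=status.get_obs(); R=Ro.from_quat(o["ee_rot"]).as_matrix(); t=o["position"]+R[:,2]*.1734
    return o,R,t
def rep(tb=None,phi=0.):
    """tip in book frame; rows to tip target tb (book coords). phi: tilt of tool about book x"""
    o,R,t=tip(); b=B.T@(t-CEN)
    print("t",round(float(o["clock"]),2),"tip book mm",(b*1000).round(1),"F",(B.T@o["ft_force"]).round(1),"grip",round(o["grip_width"],2))
    Rt=B@np.diag([1,-1,-1.])@Ro.from_rotvec([phi,0,0]).as_matrix()
    print("tool axes in book\n",(B.T@R).round(3),"rot err deg (tool)",np.degrees(Ro.from_matrix(R.T@Rt).as_rotvec()).round(2))
    if tb is not None:
        tcp=CEN+B@np.array(tb)-Rt[:,2]*.1734
        print("shift (tool, units)",(R.T@(tcp-o["position"])/.05).round(2))
E
python3 -c "
from h import *
rep([-.026,.03,.16]);print(status.get_obs()['joint_pos'])"
```

```text
t 1.55 tip book mm [-105.4 -154.5  229.1] F [0.5 0.6 0.5] grip 0.0
tool axes in book
 [[ 0.872 -0.489 -0.002]
 [-0.489 -0.872 -0.003]
 [-0.     0.003 -1.   ]] rot err deg (tool) [  0.18   0.05 -29.3 ]
shift (tool, units) [-0.42 -3.99  1.37]
[ 0.74598876 -0.02659451 -0.543747    1.87207772 -0.01088047  1.2922787
  0.03611333]
```

>>> servo_tool --motion '[[[0.1, -0.66, 0.2, 0, 0, -1], [0.1, -0.66, 0.2, 0, 0, -1], [0.1, -0.66, 0.2, 0, 0, -1], [0.1, -0.66, 0.2, 0, 0, -1], [0.1, -0.66, 0.2, 0, 0, -1], [0.1, -0.66, 0.2, 0, 0, -0.9], [0, 0, 0, 0, 0, 0]]]'

```text
clock: 2.25
position: [0.4493, 0.083, 0.3417]
ee_rot: [0.982, 0.188, 0.002, 0.003]
ft_force: [0.3, -0.1, 0.8]
grip_width: 0.002
```

```bash
python3 -c "
from h import *
rep([-.026,.03,.10])
c=cams.camera('wrist');cv2.imwrite('pics/w1.png',c['color'][:,:,::-1])
c=cams.camera('top');crop(c,155,125,335,255,4,'pics/t1.png')"
```

```text
t 2.25 tip book mm [-17.9  38.3 168.3] F [ 0.3 -0.2  0.8] grip 0.0
tool axes in book
 [[ 0.999  0.037  0.003]
 [ 0.037 -0.999 -0.007]
 [ 0.003  0.007 -1.   ]] rot err deg (tool) [ 0.4  -0.18  2.1 ]
shift (tool, units) [-0.16  0.18  1.37]
```

View pics/w1.png

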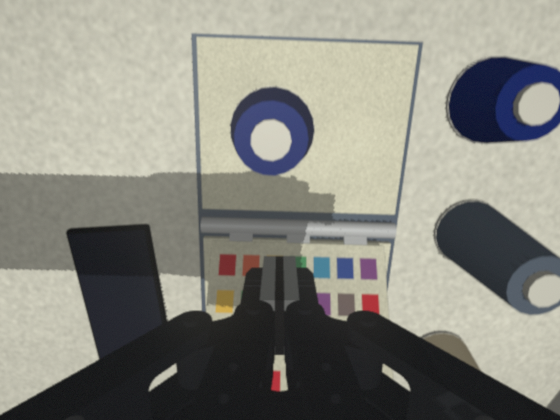

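>>> servo_tool --motion '[[[-0.16, 0.2, 0.4, 0, 0, 0.4], [0, 0, 0.5, 0, 0, 0], [0, 0, 0.45, 0, 0, 0], [0, 0, 0, 0, 0, 0]]]'

```text
clock: 2.75
position: [0.4488, 0.0607, 0.2751]
ee_rot: [0.987, 0.161, 0.005, 0.005]
ft_force: [-1.1, 0.0, -1.2]
grip_width: 0.001
```

```bash
python3 -c "
from h import *
rep([-.026,.029,.018])
c=cams.camera('wrist');cv2.imwrite('pics/w2.png',c['color'][:,:,::-1])
h=cv2.cvtColor(c['color'],cv2.COLOR_RGB2HSV); m=cv2.inRange(h,(105,90,20),(135,255,255))
nn,l,st,ce=cv2.connectedComponentsWithStats(m)
for i in range(1,nn):
  if st[i,4]>200: print(st[i],ce[i].round(1))
"
```

```text
t 2.75 tip book mm [-25.3  16.5 101.7] F [-1.   0.4 -1.2] grip 0.0
tool axes in book
 [[ 1.    -0.019  0.007]
 [-0.019 -1.    -0.012]
 [ 0.007  0.012 -1.   ]] rot err deg (tool) [ 0.7  -0.41 -1.11]
shift (tool, units) [-0.01 -0.23  1.67]
[ 510    0   50  106 4209] [538.5  54.6]
[ 225   53  106  109 6096] [277.9 104.8]
[370 268  23  26 517] [380.9 280.5]
```

View pics/w2.png

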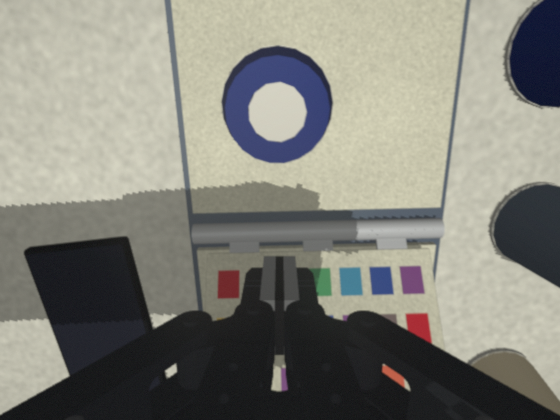

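>>> servo_tool --motion '[[[0, -0.22, 0, 0, 0, -0.2], [0, 0, 0, 0, 0, 0], [0, 0, 0, 0, 0, 0]]]'

```text
clock: 3.1
position: [0.4469, 0.0717, 0.2797]
ee_rot: [0.986, 0.169, 0.007, 0.006]
ft_force: [-0.8, -1.2, 0.2]
grip_width: -0.005
```

```bash
python3 -c "
from h import *
rep([-.026,.029,.018])
c=cams.camera('wrist')
p=onz(c,277.5,112,.07);print('spool book',B.T@(p-CEN))
rep([-.026,.029,.018])
"
```

```text
t 3.1 tip book mm [-22.4  27.2 106.4] F [-1.2 -0.9  0.2] grip -0.0
tool axes in book
 [[ 1.    -0.003  0.013]
 [-0.002 -1.    -0.014]
 [ 0.013  0.014 -1.   ]] rot err deg (tool) [ 0.82 -0.73 -0.15]
shift (tool, units) [-0.05 -0.01  1.77]
spool book [-0.02292164  0.09483075  0.07      ]
t 3.15 tip book mm [-22.3  27.3 106.4] F [-0.1  0.4 -0.5] grip 0.0
tool axes in book
 [[ 1.    -0.002  0.013]
 [-0.002 -1.    -0.014]
 [ 0.013  0.014 -1.   ]] rot err deg (tool) [ 0.81 -0.74 -0.13]
shift (tool, units) [-0.05 -0.01  1.77]
```

>>> servo_tool --motion '[[[-0.05, 0, 0.3, 0.16, -0.15, 0], [0, 0, 0.4, 0, 0, 0], [0, 0, 0.4, 0, 0, 0], [0, 0, 0.2, 0, 0, 0], [0, 0, 0, 0, 0, 0], [0, 0, 0, 0, 0, 0]]]'

```text
clock: 3.75
position: [0.4446, 0.0704, 0.2115]
ee_rot: [0.986, 0.169, -0.001, -0.001]
ft_force: [-0.3, 0.2, 0.3]
grip_width: 0.002
```

```bash
python3 -c "
from h import *
rep([-.025,.030,.018])
c=cams.camera('wrist');cv2.imwrite('pics/w3.png',c['color'][:,:,::-1])
"
```

```text
t 3.75 tip book mm [-27.5  29.5  38.1] F [-0.2  0.2  0.3] grip 0.0
tool axes in book
 [[ 1.    -0.003 -0.002]
 [-0.003 -1.     0.002]
 [-0.002 -0.002 -1.   ]] rot err deg (tool) [-0.09  0.09 -0.18]
shift (tool, units) [ 0.04 -0.02  0.4 ]
```

View pics/w3.png

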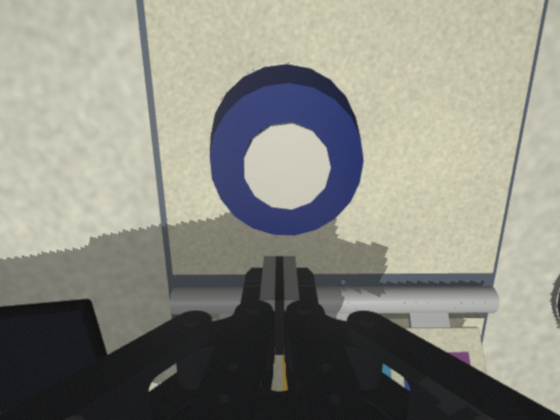

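```bash
python3 -c "
from h import *
c=cams.camera('wrist')
print('spool book',B.T@(onz(c,287,166,.07)-CEN),'spine z18',B.T@(onz(c,335,300,.018)-CEN),'L/R cover edge',B.T@(onz(c,155,150,.003)-CEN),B.T@(onz(c,517,150,.003)-CEN))
"
```

```text
spool book [-0.02515702  0.08505128  0.07      ] spine z18 [0.00077749 0.00472645 0.018     ] L/R cover edge [-0.08862281  0.07974313  0.003     ] [0.08904772 0.07915437 0.003     ]
```

>>> servo_tool --motion '[[[0.04, -0.02, 0.2, 0, 0, 0], [0, 0, 0.15, 0, 0, 0], [0, 0, 0, 0, 0, 0], [0, 0, 0, 0, 0, 0]]]'

```text
clock: 4.25
position: [0.4471, 0.0722, 0.1942]
ee_rot: [0.986, 0.168, 0.001, -0.0]
ft_force: [0.2, 0.4, 0.1]
grip_width: -0.002
```

```bash
python3 -c "
from h import *
rep([-.025,.080,.017])
"
```

```text
t 4.25 tip book mm [-23.9  30.   20.8] F [0.4 0.2 0.1] grip -0.0
tool axes in book
 [[ 1.    -0.004  0.002]
 [-0.004 -1.    -0.   ]
 [ 0.002  0.    -1.   ]] rot err deg (tool) [ 0.01 -0.1  -0.2 ]
shift (tool, units) [-0.02 -1.    0.08]
```

>>> servo_tool --motion '[[[0, -0.1, 0.05, 0, 0, 0], [-0.02, -0.12, 0.02, 0, 0, 0], [0, -0.15, 0, 0, 0, 0], [0, -0.15, 0, 0, 0, 0], [0, -0.15, 0, 0, 0, 0], [0, -0.15, 0, 0, 0, 0], [0, -0.15, 0, 0, 0, 0], [0, 0, 0, 0, 0, 0]]]'

```text
clock: 5.05
position: [0.4284, 0.1224, 0.191]
ee_rot: [0.986, 0.169, 0.001, 0.0]
ft_force: [-0.3, -0.1, 0.2]
grip_width: -0.001
```

```bash
python3 -c "
from h import *
rep([-.025,.130,.017])
c=cams.camera('wrist');cv2.imwrite('pics/w4.png',c['color'][:,:,::-1])
"
```

```text
t 5.05 tip book mm [-24.5  83.5  17.6] F [-0.3  0.1  0.2] grip -0.0
tool axes in book
 [[ 1.    -0.002  0.003]
 [-0.002 -1.    -0.001]
 [ 0.003  0.001 -1.   ]] rot err deg (tool) [ 0.03 -0.16 -0.13]
shift (tool, units) [-0.   -0.93  0.01]
```

View pics/w4.png

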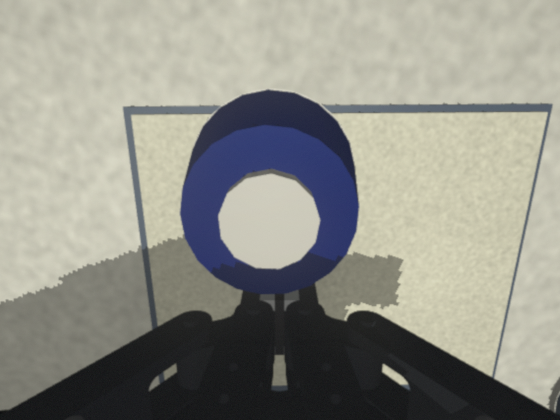

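```bash
python3 -c "
from h import *
c=cams.camera('wrist')
print('spool book',B.T@(onz(c,269,221,.07)-CEN)); rep()
"
```

```text
spool book [-0.02767086  0.12821631  0.07      ]
t 5.15 tip book mm [-24.5  82.5  17.5] F [-0.6 -0.6 -0.2] grip -0.0
tool axes in book
 [[ 1.    -0.003  0.003]
 [-0.003 -1.    -0.001]
 [ 0.003  0.001 -1.   ]] rot err deg (tool) [ 0.05 -0.15 -0.19]
```

>>> servo_tool --motion '[[[-0.06, 0.04, 0, 0, 0, 0], [0, -0.1, 0, 0, 0, 0], [0, -0.1, 0, 0, 0, 0], [0, -0.1, 0, 0, 0, 0], [0, -0.1, 0, 0, 0, 0], [0, -0.1, 0, 0, 0, 0], [0, -0.1, 0, 0, 0, 0], [0, -0.1, 0, 0, 0, 0], [0, -0.1, 0, 0, 0, 0], [0, -0.1, 0, 0, 0, 0], [0, 0, 0, 0, 0, 0]]]'

```text
clock: 6.25
position: [0.4108, 0.1636, 0.1911]
ee_rot: [0.986, 0.168, 0.002, 0.001]
ft_force: [-0.7, 0.3, 0.1]
grip_width: 0.001
```

```bash
python3 -c "
from h import *
rep([-.027,.168,.017])
c=cams.camera('wrist');cv2.imwrite('pics/w5.png',c['color'][:,:,::-1])
c=cams.camera('scene');crop(c,210,150,390,300,4,'pics/s5.png')
"
```

```text
t 6.25 tip book mm [-27.2 128.1  17.7] F [-0.5  0.5  0.1] grip 0.0
tool axes in book
 [[ 1.    -0.005  0.003]
 [-0.005 -1.    -0.002]
 [ 0.003  0.002 -1.   ]] rot err deg (tool) [ 0.1  -0.19 -0.3 ]
shift (tool, units) [ 0.01 -0.79  0.01]
```

View pics/w5.png

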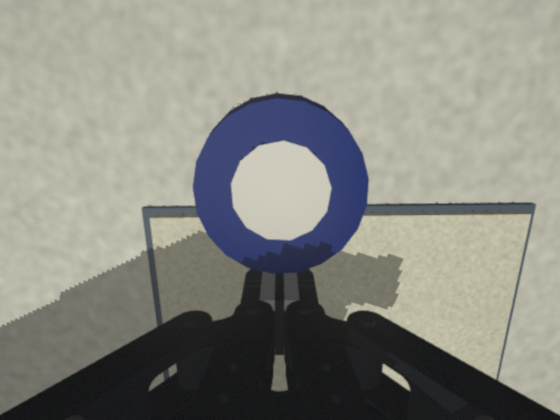

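View pics/s5.png

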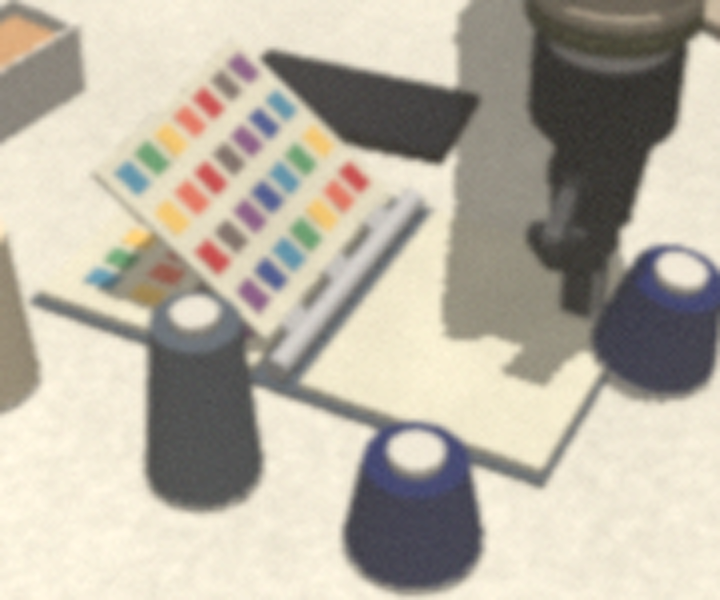

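The cone is leaning gently over the cover edge as expected, so I'll keep pushing slowly.

>>> servo_tool --motion '[[[0, -0.1, 0, 0, 0, 0], [0, -0.1, 0, 0, 0, 0], [0, -0.1, 0, 0, 0, 0], [0, -0.1, 0, 0, 0, 0], [0, -0.1, 0, 0, 0, 0], [0, -0.1, 0, 0, 0, 0], [0, -0.1, 0, 0, 0, 0], [0, -0.1, 0, 0, 0, 0], [0, 0, 0, 0, 0, 0], [0, 0, 0, 0, 0, 0]]]'

```text
clock: 7.35
position: [0.3963, 0.2042, 0.1907]
ee_rot: [0.986, 0.167, 0.001, 0.001]
ft_force: [0.6, -0.2, -0.9]
grip_width: 0.002
```

```bash
python3 -c "
from h import *
rep([-.027,.178,.017])
c=cams.camera('wrist');cv2.imwrite('pics/w6.png',c['color'][:,:,::-1])
c=cams.camera('scene');crop(c,250,150,430,300,4,'pics/s6.png')
"
```

```text
t 7.35 tip book mm [-27.4 171.2  17.3] F [ 0.5 -0.4 -0.9] grip 0.0
tool axes in book
 [[ 1.    -0.006  0.002]
 [-0.006 -1.    -0.002]
 [ 0.002  0.002 -1.   ]] rot err deg (tool) [ 0.1  -0.14 -0.32]
shift (tool, units) [ 0.02 -0.13  0.01]
```

View pics/w6.png

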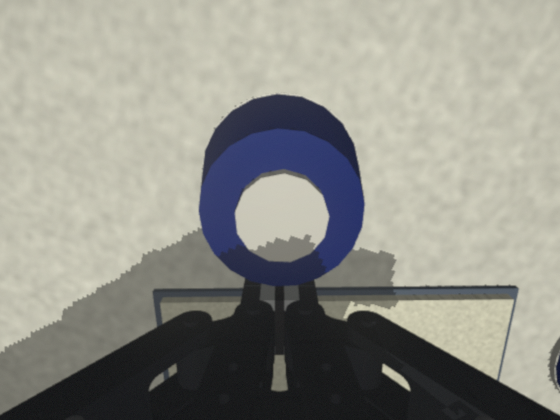

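View pics/s6.png

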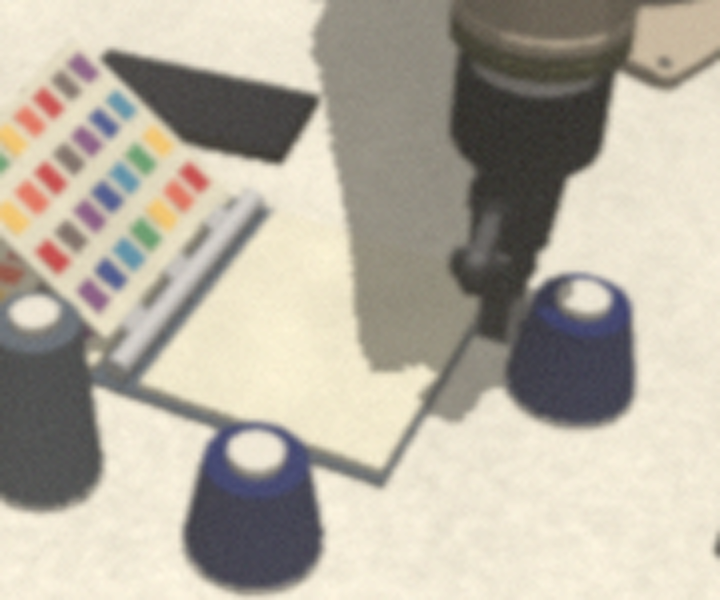

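The cone stands upright on the table at about y = 0.215, off the book. Now I'll back off, lift, and cross to the far side of the leaf.

>>> servo_tool --motion '[[[0, 0.15, 0, 0, 0, 0], [0, 0.15, 0.0, 0, 0, 0], [0, 0, -0.4, 0, 0, 0], [0, 0, -0.8, 0, 0, 0], [0, 0, -0.8, 0, 0, 0], [0, 0, -0.4, 0, 0, 0], [0, 0, 0, 0, 0, 0]]]'

```text
clock: 8.15
position: [0.4024, 0.1845, 0.3141]
ee_rot: [0.986, 0.165, -0.0, 0.001]
ft_force: [0.7, -0.6, -0.7]
grip_width: 0.003
```

```bash
python3 -c "
from h import *
rep([0,-.15,.14])
c=cams.camera('wrist');cv2.imwrite('pics/w7.png',c['color'][:,:,::-1])
c=cams.camera('scene');crop(c,250,150,430,300,4,'pics/s7.png')
"
```

```text
t 8.15 tip book mm [-28.8 150.7 140.7] F [ 0.5 -0.8 -0.7] grip 0.0
tool axes in book
 [[ 1.    -0.01  -0.001]
 [-0.01  -1.    -0.001]
 [-0.001  0.001 -1.   ]] rot err deg (tool) [ 0.06  0.05 -0.56]
shift (tool, units) [0.63 6.01 0.02]
```

View pics/w7.png

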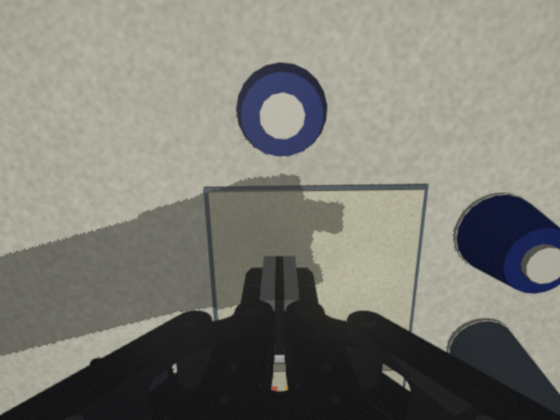

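View pics/s7.png

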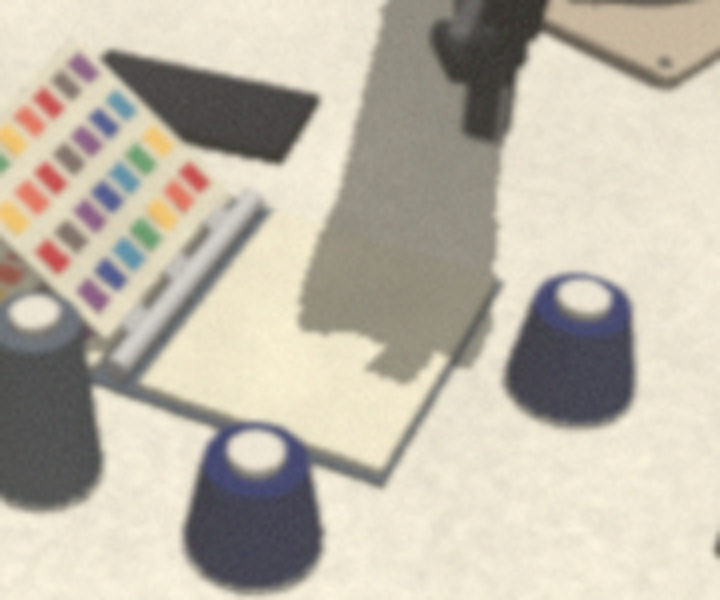

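The cone is standing clear of the book at wrist pixel (282,115). Crossing over the leaf now.

>>> servo_tool --motion '[[[0.06, 0.5, 0, 0, 0, -0.1], [0.06, 0.6, 0, 0, 0, 0], [0.06, 0.6, 0, 0, 0, 0], [0.06, 0.6, 0, 0, 0, 0], [0.06, 0.6, 0, 0, 0, 0], [0.06, 0.6, 0, 0, 0, 0], [0.06, 0.6, 0, 0, 0, 0], [0.06, 0.6, 0, 0, 0, 0], [0.06, 0.6, 0, 0, 0, 0], [0.06, 0.4, 0, 0, 0, 0], [0, 0, 0, 0, 0, 0], [0, 0, 0, 0, 0, 0]]]'

```text
clock: 9.45
position: [0.5248, -0.0873, 0.2906]
ee_rot: [0.985, 0.171, -0.016, -0.003]
ft_force: [-0.3, 0.4, 0.5]
grip_width: -0.002
```

```bash
python3 -c "
from h import *
rep([0,-.15,.063])
c=cams.camera('wrist');cv2.imwrite('pics/w8.png',c['color'][:,:,::-1])
c=cams.camera('scene');crop(c,190,110,390,260,4,'pics/s8.png')
"
```

```text
t 9.45 tip book mm [  -9.7 -144.3  117.3] F [-0.1  0.5  0.5] grip -0.0
tool axes in book
 [[ 1.     0.002 -0.03 ]
 [ 0.002 -1.     0.011]
 [-0.03  -0.011 -0.999]] rot err deg (tool) [-0.65  1.71  0.13]
shift (tool, units) [0.12 0.09 1.08]
```

View pics/w8.png

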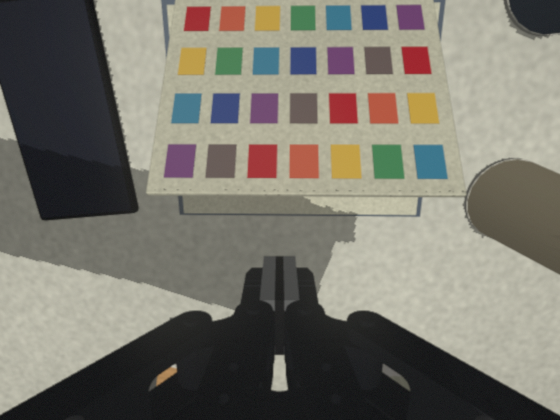

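View pics/s8.png

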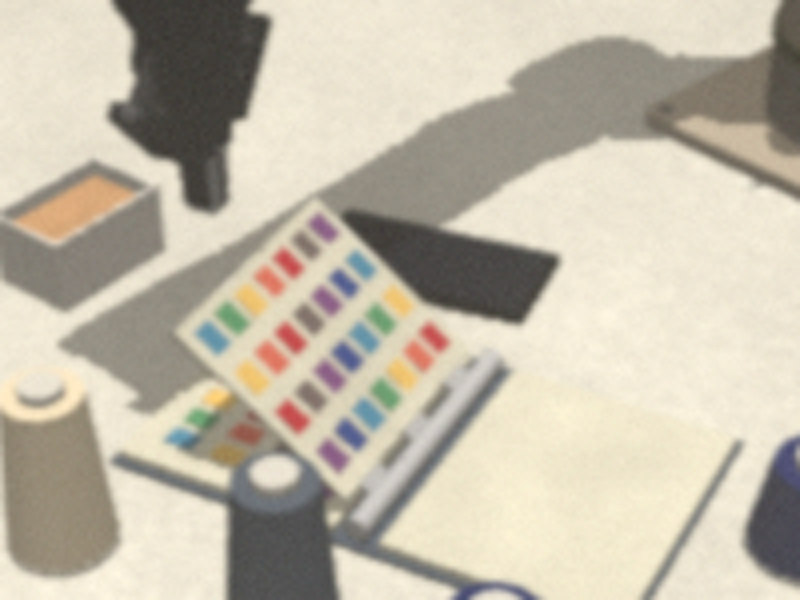

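>>> servo_tool --motion '[[[0.12, 0.06, 0.2, -0.13, 0.34, 0], [0, 0, 0.4, 0, 0, 0], [0, 0, 0.4, 0, 0, 0], [0, 0, 0.05, 0, 0, 0], [0, 0, 0, 0, 0, 0], [0, 0, 0, 0, 0, 0]]]'

```text
clock: 10.15
position: [0.5309, -0.0812, 0.2392]
ee_rot: [0.984, 0.176, 0.002, 0.001]
ft_force: [-0.1, 0.2, 0.4]
grip_width: -0.004
```

```bash
python3 -c "
from h import *
rep([0,-.125,.063])
c=cams.camera('wrist');cv2.imwrite('pics/w9.png',c['color'][:,:,::-1])
for u in (150,300,450): print(B.T@(onz(c,u,193,.093)-CEN))
"
```

```text
t 10.15 tip book mm [   4.  -142.9   65.8] F [0.  0.2 0.4] grip -0.0
tool axes in book
 [[ 1.     0.012  0.004]
 [ 0.012 -1.    -0.002]
 [ 0.004  0.002 -1.   ]] rot err deg (tool) [ 0.11 -0.24  0.71]
shift (tool, units) [-0.06 -0.35  0.06]
[-0.03967736 -0.09749751  0.093     ]
[ 0.00975907 -0.09696425  0.093     ]
[ 0.05939001 -0.09642889  0.093     ]
```

View pics/w9.png

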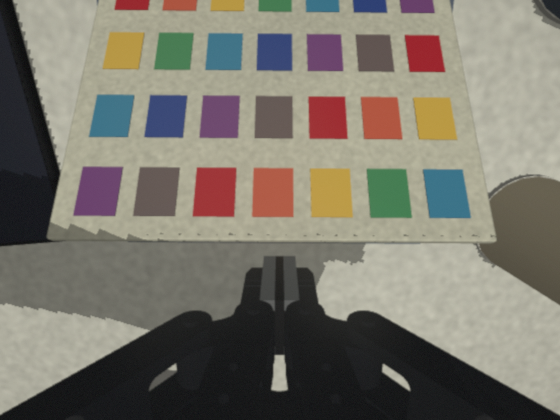

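>>> servo_tool --motion '[[[-0.06, -0.15, 0, 0, 0, 0.14], [0, -0.15, 0, 0, 0, 0], [0, -0.17, -0.19, 0, 0, 0], [0, -0.17, -0.19, 0, 0, 0], [0, -0.22, -0.17, 0, 0, 0], [0, -0.22, -0.17, 0, 0, 0], [0, 0, 0, 0, 0, 0]]]'

```text
clock: 10.9
position: [0.5085, -0.0265, 0.2817]
ee_rot: [0.985, 0.17, 0.005, 0.002]
ft_force: [0.0, 1.3, -0.1]
grip_width: 0.0
```

```bash
python3 -c "
from h import *
rep([0,-.035,.123])
c=cams.camera('wrist');cv2.imwrite('pics/w10.png',c['color'][:,:,::-1])
c=cams.camera('scene');crop(c,190,110,390,260,4,'pics/s10.png')
"
```

```text
t 10.9 tip book mm [  2.  -84.6 108.3] F [ 0.5  1.2 -0.1] grip 0.0
tool axes in book
 [[ 1.    -0.001  0.009]
 [-0.001 -1.    -0.006]
 [ 0.009  0.006 -1.   ]] rot err deg (tool) [ 0.35 -0.5  -0.03]
shift (tool, units) [-0.01 -0.97 -0.3 ]
```

View pics/w10.png

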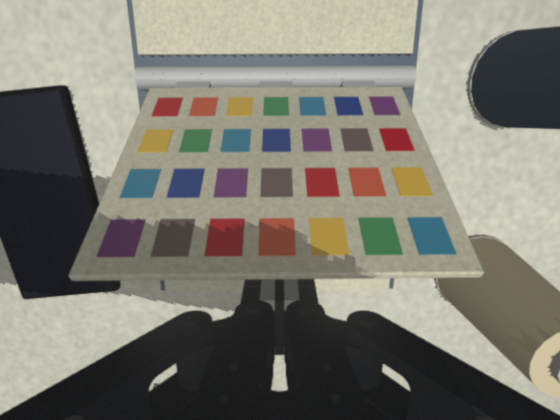

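View pics/s10.png

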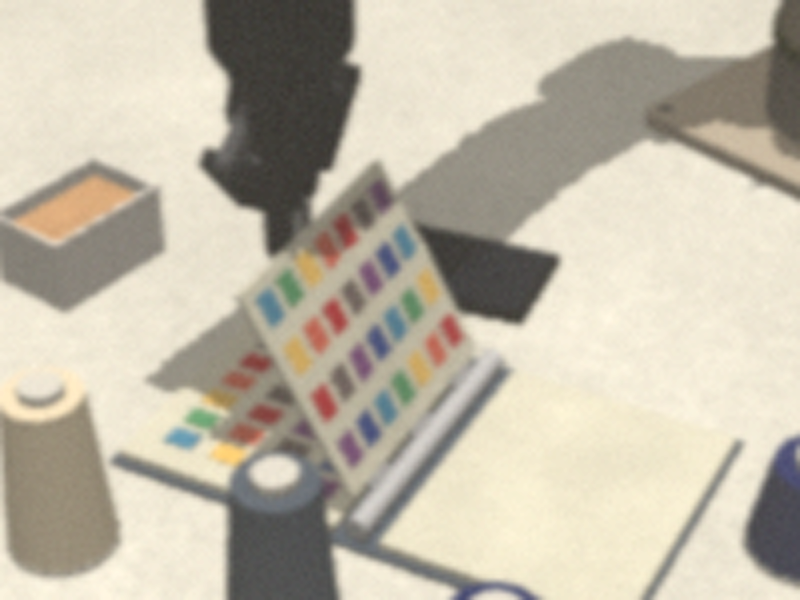

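>>> servo_tool --motion '[[[0, -0.18, -0.06, 0.06, -0.1, 0], [0, -0.18, -0.06, 0, 0, 0], [0, -0.18, -0.06, 0, 0, 0], [0, -0.18, -0.04, 0, 0, 0], [0, -0.18, -0.02, 0, 0, 0], [0, -0.18, 0, 0, 0, 0], [0, -0.18, 0, 0, 0, 0], [0, 0, 0, 0, 0, 0]]]'

```text
clock: 11.8
position: [0.4856, 0.0362, 0.2926]
ee_rot: [0.986, 0.169, -0.001, -0.0]
ft_force: [-0.7, 1.1, -0.3]
grip_width: 0.002
```

```bash
python3 -c "
from h import *
rep([0,.013,.1235])
c=cams.camera('scene');crop(c,210,110,410,260,4,'pics/s11.png')
"
```

```text
t 11.8 tip book mm [ -0.5 -16.7 119.2] F [-0.3  1.2 -0.3] grip 0.0
tool axes in book
 [[ 1.    -0.003 -0.003]
 [-0.003 -1.     0.001]
 [-0.003 -0.001 -1.   ]] rot err deg (tool) [-0.03  0.17 -0.15]
shift (tool, units) [-0.   -0.6  -0.08]
```

View pics/s11.png

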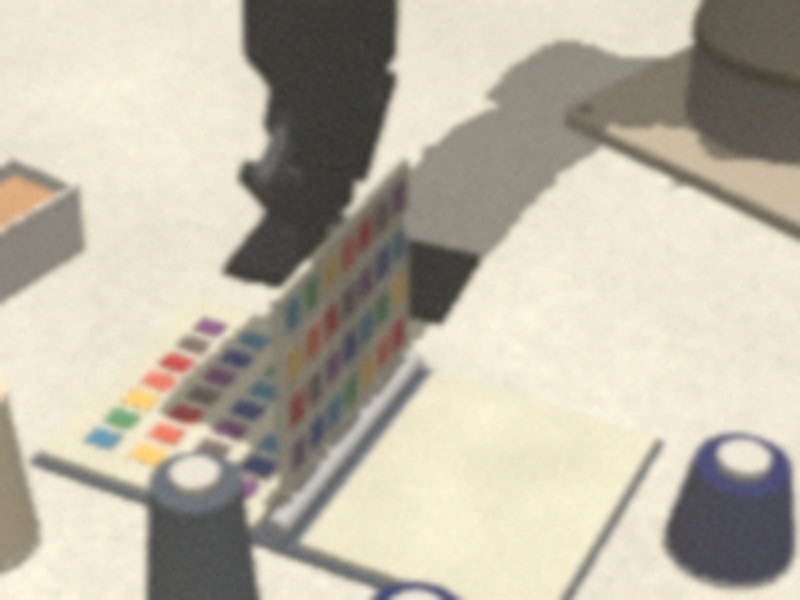

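>>> servo_tool --motion '[[[0, -0.2, -0.03, 0, 0, 0], [0, -0.2, -0.03, 0, 0, 0], [0, -0.2, 0, 0, 0, 0], [0, -0.22, 0.08, 0, 0, 0], [0, -0.22, 0.08, 0, 0, 0], [0, -0.2, 0.11, 0, 0, 0], [0, -0.2, 0.11, 0, 0, 0], [0, 0, 0, 0, 0, 0]]]'

```text
clock: 12.65
position: [0.4591, 0.1095, 0.2744]
ee_rot: [0.986, 0.169, -0.002, -0.0]
ft_force: [0.1, 0.7, 0.5]
grip_width: 0.001
```

```bash
python3 -c "
from h import *
rep([0,.072,.09])
c=cams.camera('scene');crop(c,210,110,410,260,4,'pics/s12.png')
"
```

```text
t 12.65 tip book mm [ -1.1  61.4 101. ] F [0.3 0.6 0.5] grip 0.0
tool axes in book
 [[ 1.    -0.003 -0.004]
 [-0.003 -1.     0.001]
 [-0.004 -0.001 -1.   ]] rot err deg (tool) [-0.06  0.25 -0.18]
shift (tool, units) [ 0.01 -0.22  0.22]
```

View pics/s12.png

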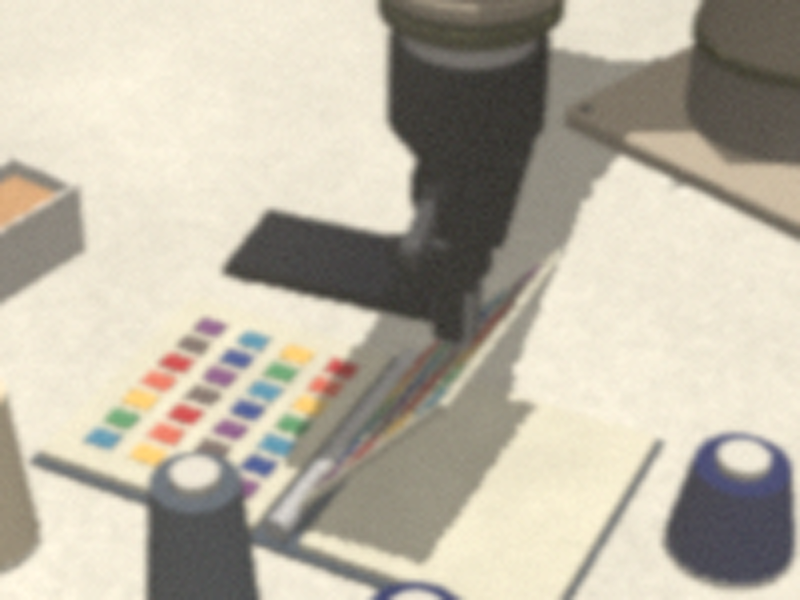

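>>> servo_tool --motion '[[[0, -0.2, 0.2, 0, 0, 0], [0, -0.14, 0.18, 0, 0, 0], [0, -0.14, 0.18, 0, 0, 0], [0, -0.1, 0.2, 0, 0, 0], [0, -0.1, 0.2, 0, 0, 0], [0, -0.05, 0.2, 0, 0, 0], [0, 0, 0, 0, 0, 0]]]'

```text
clock: 13.4
position: [0.4473, 0.1439, 0.2127]
ee_rot: [0.986, 0.167, -0.002, -0.0]
ft_force: [-0.5, 0.1, -0.1]
grip_width: 0.004
```

```bash
python3 -c "
from h import *
rep([0,.104,.014])
c=cams.camera('scene');crop(c,210,110,410,260,4,'pics/s13.png')
"
```

```text
t 13.4 tip book mm [-0.7 97.7 39.3] F [-0.5  0.3 -0.1] grip 0.0
tool axes in book
 [[ 1.    -0.006 -0.004]
 [-0.006 -1.     0.001]
 [-0.004 -0.001 -1.   ]] rot err deg (tool) [-0.04  0.23 -0.33]
shift (tool, units) [ 0.   -0.13  0.51]
```

View pics/s13.png

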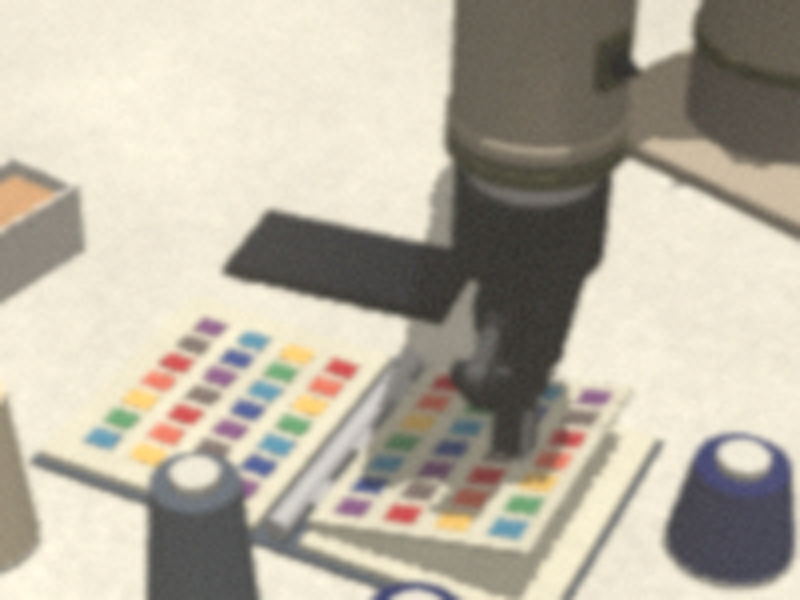

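>>> servo_tool --motion '[[[0, -0.05, 0.12, 0, 0, 0], [0, -0.03, 0.1, 0, 0, 0], [0, 0, 0.1, 0, 0, 0], [0, 0, 0.08, 0, 0, 0], [0, 0, 0.04, 0, 0, 0], [0, 0, 0, 0, 0, 0]]]'

```text
clock: 14.05
position: [0.4468, 0.1475, 0.1902]
ee_rot: [0.986, 0.167, -0.001, 0.0]
ft_force: [-0.6, -0.9, -0.4]
grip_width: -0.005
```

```bash
python3 -c "
from h import *
rep([0,.104,.013])
"
```

```text
t 14.05 tip book mm [  0.4 101.2  16.8] F [-0.9 -0.7 -0.4] grip -0.0
tool axes in book
 [[ 1.    -0.007 -0.002]
 [-0.007 -1.     0.   ]
 [-0.002 -0.    -1.   ]] rot err deg (tool) [-0.01  0.11 -0.41]
shift (tool, units) [-0.02 -0.06  0.08]
```

>>> servo_tool --motion '[[[0, 0, 0.04, 0, 0, 0], [0, 0, 0.03, 0, 0, 0], [0, 0, 0.02, 0, 0, 0], [0, 0, 0, 0, 0, 0]]]'

```text
clock: 14.45
position: [0.4471, 0.1477, 0.1866]
ee_rot: [0.986, 0.167, -0.001, 0.0]
ft_force: [0.0, 0.4, -0.1]
grip_width: 0.007
```

```bash
python3 -c "
from h import *
rep([0,.104,.013])
"
```

```text
t 14.45 tip book mm [  0.8 101.1  13.2] F [ 0.2  0.3 -0.1] grip 0.01
tool axes in book
 [[ 1.    -0.007 -0.002]
 [-0.007 -1.    -0.001]
 [-0.002  0.001 -1.   ]] rot err deg (tool) [ 0.04  0.1  -0.42]
shift (tool, units) [-0.02 -0.06  0.  ]
```

>>> servo_tool --motion '[[[0, 0, 0.02, 0, 0, 0], [0, 0, 0.02, 0, 0, 0], [0, 0, 0, 0, 0, 0]]]'

```text
clock: 14.75
position: [0.4472, 0.1481, 0.1867]
ee_rot: [0.986, 0.167, -0.001, 0.002]
ft_force: [0.0, -0.1, 0.5]
grip_width: -0.002
```

```bash
python3 -c "
from h import *
rep([0,.104,.013])
c=cams.camera('scene');crop(c,210,110,410,260,4,'pics/s14.png')
c=cams.camera('wrist');cv2.imwrite('pics/w14.png',c['color'][:,:,::-1])
"
```

```text
t 14.75 tip book mm [  1.  101.   13.3] F [-0.  -0.1  0.5] grip -0.0
tool axes in book
 [[ 1.    -0.007 -0.002]
 [-0.007 -1.    -0.003]
 [-0.002  0.003 -1.   ]] rot err deg (tool) [ 0.16  0.12 -0.43]
shift (tool, units) [-0.03 -0.05  0.  ]
```

View pics/s14.png

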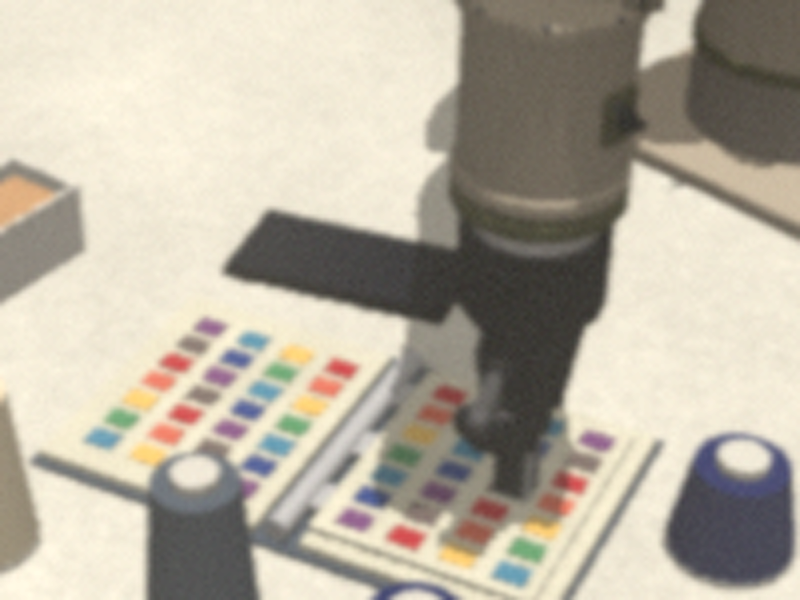

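The tip stopped at 13 mm, which is the leaf-flat height, so the leaf is at its stop. Retreating straight up now.

>>> servo_tool --motion '[[[0, 0, -0.2, 0, 0, 0], [0, 0, -0.5, 0, 0, 0], [0, 0, -0.8, 0, 0, 0], [0, 0, -0.9, 0, 0, 0], [0, 0, -0.9, 0, 0, 0], [0, 0, -0.5, 0, 0, 0], [0, 0, 0, 0, 0, 0], [0, 0, 0, 0, 0, 0]]]'

```text
clock: 15.65
position: [0.4463, 0.1489, 0.3863]
ee_rot: [0.986, 0.168, -0.001, 0.001]
ft_force: [0.5, -0.6, -0.4]
grip_width: 0.0
```

```bash
python3 -c "
from h import *
rep()
c=cams.camera('wrist');cv2.imwrite('pics/w15.png',c['color'][:,:,::-1])
c=cams.camera('scene');crop(c,210,110,410,260,4,'pics/s15.png');cv2.imwrite('pics/s15f.png',c['color'][:,:,::-1])
"
```

```text
t 15.65 tip book mm [  0.5 102.5 212.9] F [ 0.3 -0.7 -0.4] grip 0.0
tool axes in book
 [[ 1.    -0.005 -0.001]
 [-0.005 -1.    -0.001]
 [-0.001  0.001 -1.   ]] rot err deg (tool) [ 0.05  0.08 -0.28]
```

View pics/s15.png

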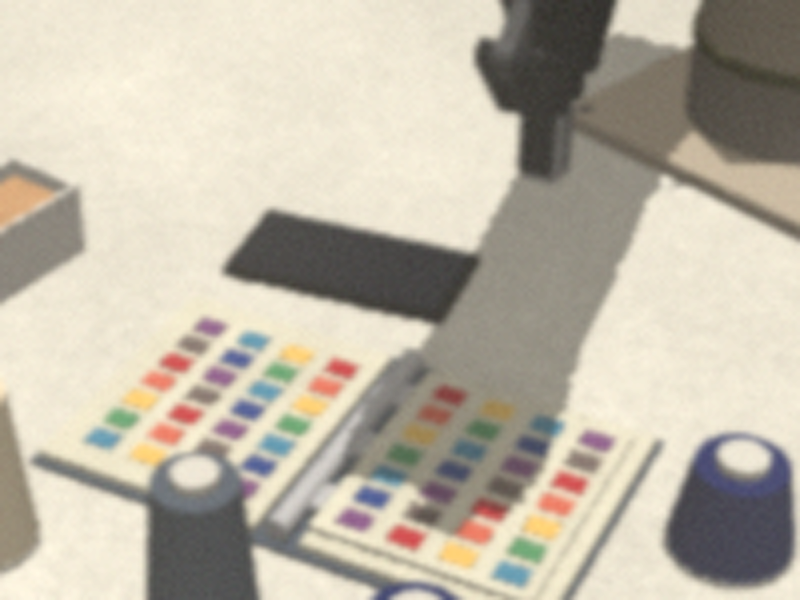

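View pics/w15.png

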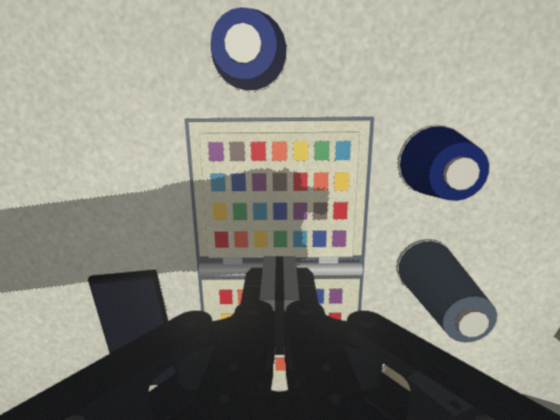

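```bash
python3 -c "
from h import *
c=cams.camera('wrist');s=cams.camera('scene')
for u,v in((200,133),(359,131)): print(B.T@(onz(c,u,v,.013)-CEN))
print('spool',B.T@(onz(c,242,43,.062)-CEN), B.T@(onz(s,210+742/4,110+456/4,.062)-CEN))
# sample patch purple/blue outer row triangulated
def tri(p,q):
    o1,d1=ray(c,*p);o2,d2=ray(s,*q);t=np.linalg.lstsq(np.c_[d1,-d2],o2-o1,rcond=None)[0];return B.T@((o1+t[0]*d1+o2+t[1]*d2)/2-CEN)
print(tri((343,150.5),(210+513/4,110+573/4)),tri((216.5,151.5),(210+597/4,110+440/4)))
"
```

```text
[-0.07414274  0.1429594   0.013     ]
[0.07359013 0.14409236 0.013     ]
spool [-0.02759255  0.21410541  0.062     ] [-0.02634359  0.2128361   0.062     ]
[0.05950079 0.12609569 0.01381104] [-0.05938179  0.12574601  0.01498728]
```

The leaf's outer samples triangulate to 14–15 mm (flat is 13 mm). The cone stands at (-27, 213) mm, and its top agrees in both views. The arm is clear, so I'm handing in.

```bash
python3 -c "
from workcell import order
print(order.hand_in())"
```

```text
the job is handed in; nothing more can be done
None
```

I pushed the cone low along the page until it dropped off the book and stood upright on the table. I then swept the leaf over the spine, pressed it lightly onto the left-hand page, and lifted the arm about 200 mm clear before handing in.

- **Leaf:** the fingertip came to rest at 13 mm, the height of the leaf when flat. Two-view checks put the outer samples at 14–15 mm, within about 0.02 rad of flat, and the free edge at 143–144 mm from the spine (142 mm nominal).
- **Cone:** it stands upright about 213 mm from the spine, roughly 24 mm clear of the cover, and both views agree to within about 2 mm.
- **Gentleness and time:** the force readings between moves never went above about 2 N. I did not log forces during the moves. The job took about 16 s.
- **Other things on the table:** the things visible in the last pictures look unmoved. I did not re-measure the look-alikes, bottle, calculator or card box at the end.

None of the final checks failed or disagreed. Early on, one positioning move overshot by about 12 mm, well above everything on the table, and I corrected it before descending.

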